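# Index the card reader's swivel stand to the window station

## Task

Turn the card reader on its swivel stand to face the window: draw the black spring knob on the stand's arm to lift the locking pin out of its hole, swing the turntable anticlockwise (seen from above) to the next index block about a quarter turn away, and let the pin drop fully home in that block's hole, so that the stand is locked again. Be gentle: never wrench or ram the pin against the blocks, keep off the reader, and leave the mug, coin rolls and stamp where they stand.

Things in the scene. Friction and masses are not known exactly. Their poses are not given: they have to be found in the camera images.
- reader_stand: The swivel stand, screwed down: grey round base, 224 mm across, flange top 14 mm above the worktop. Origin: on the pivot axis at worktop height; z up, +x towards the home block's hole. Two steel index blocks stand on the flange, tops 26 mm above the worktop, each with one upright hole, 10 mm wide, on a circle 92 mm from the pivot axis; open flange between them.
- home_hole (a point): Mouth of the hole in the short home block (24 degrees of arc long), 26 mm above the worktop; the pin stands in it at the start.
- station_range (a point): The middle of the range in which the long station block is clamped, 90 degrees anticlockwise from the home hole, 26 mm above the worktop. The block (64 degrees of arc long, hole at its middle) is set by hand in arc slots: its hole lies up to 11 degrees of arc to either side of this point, differently each time.
- turntable (a joint): Angle of the turntable that carries the tilted reader, the radial index arm and the plunger, rad: 0 with the pin in the home hole, growing anticlockwise seen from above; turns from -0.2 to 2.05 with light friction (about 1 N at the knob, 3 to 5 N with the pin dragging on a block). The knob's direction from the pivot axis is the stand's +x axis turned by this angle.
- plunger (a joint): Lift of the spring plunger (knob and pin), m: 0 fully down, 0.014 drawn to its stop; the spring pulls it down with 5 N at 0, 9 N at the stop. The pin is clear of a block above 0.010 and reads 0.010 when resting on one; it drops to 0 by itself over a hole, and also over open flange beyond a block's ends, where it locks nothing.
- knob_center (a point): Centre of the black ribbed pull knob (upright cylinder, 27 mm across, 22 mm high), 74 mm above the worktop with the pin down, 92 mm from the pivot axis at the end of the index arm. It spins freely about its upright axis. Its lower edge is 8 mm above the plunger's barrel. The reader's near edge is 58 mm from the knob's centre and up to 107 mm above the worktop.
- index_pin: The steel locking pin, 8 mm thick, flat end with a 1 mm chamfer, right under the knob; origin at its lower tip, 16 mm above the worktop with the plunger down. More than 20 N from the blocks damages it.
- card_reader: Flat blue card reader pad on a cream base, 150 x 128 x 30 mm, fixed on the turntable's tilted tray on the far side of the pivot from the knob, its low edge away from the knob. Origin: centre of its underside. Not to be touched.
- tea_mug: Mug, 78 mm across and 92 mm high, standing loose to the right of the stand. Origin: centre of its underside.
- coin_roll_a: Upright paper coin roll, 26 mm across and 52 mm high, loose, to the left of the stand. Origin: centre of its underside.
- coin_roll_b: A second upright coin roll, 26 mm across and 52 mm high, loose, behind the first. Origin: centre of its underside.
- date_stamp: Upright hand stamp with a red cap, 30 x 46 x 74 mm, loose, left of the stand. Origin: centre of its underside.

How it is judged:
By the outcome, as a careful person would: the job done as asked, in the order asked, and still so for the second after the job is handed in, with the robot touching nothing.
It also fails if it takes over 48 s, if anything falls off the work surface, if the arm or the gripper's body presses on something with over 40 N, if the wrist force passes 120 N, or if a joint passes its speed limit or range.

## Robot

A 6-joint arm with a two-finger parallel gripper is mounted at the origin on a cart in front of the work surface, level with it; the furniture and walls round the work are solid. World frame = base frame: x ahead of the robot, y to its left, z up, the work surface at z = 0. Lengths are in mm, angles in rad, forces in N, time in s.
With the tool pointing down it reaches from about 375 to 900 mm from the base axis. Payload 3.1 kg.
Tool frame: the origin (TCP) lies at the very end of the fingers, on their centre line; the grasp point (between the pads) lies 19 mm behind it; z points along the fingers, y is the line along which they close (so a half turn about z gives the same grasp; the last joint's range is limited). The gripper opens to 85 mm and grips with 20 to 120 N. Pads are 22 mm wide; open, the fingers measure 114 mm over their backs; the gripper's body (76 mm by 85 mm) begins 54 mm behind the grasp point. The pads swing forward as they close: fully open they stand 13 mm farther back than shut.
Start: joints at [-1.397, 0.527, 1.433, -0, 1.181, -0.178], TCP at [215.389, -586.689, 231.31] pointing down, gripper open.
Joint ranges: [-3.08, 3.08], [-0.75, 2.2], [0.22, 2.44], [-1.43, 4.57], [0, 2.65], [-2.85, 2.85]. Speed limits (rad/s): [2.79, 2.79, 3.14, 3.14, 3.14, 3.14].

## Interface

Orientations are given as a rotation vector (axis times angle).
In Python, from cell import get_obs, grab_frame, camera_model, job_done gives the robot as it stands.
- The arm moves only by the tool move_arm, never from a script. Its argument "series" is a list of rows, each an object of numbers: "claw": the gripper command: -1 is fully open, 1 is shut, values between are in proportion; "tx", "ty", "tz": the shift along the tool's x, y, z in cm; "ax", "ay", "az": the turn, a rotation vector about the tool's x, y, z in rad. A call has 1 to 10 rows; each row is the pose to reach, as a shift and turn from the pose commanded when the call began, along the tool's axes at that moment; what a row does not reach only later rows make up. A row lasts 1/12 s, in which the tool goes at most 41.7 mm and 7.16 degrees, less where a joint would pass 70% of its speed; a pose out of reach is approached as far as the arm can. A call with a gripper value outside its range is refused whole. The fingers move at their own pace and stop on an object; the grip force is fixed at half the most. Time passes only in rows, so rows that repeat a pose let the fingers close. It gives the time, the measured TCP pose, the force, the opening and the grip force at its end, in the units of the state.
- get_obs(): the state, without advancing time (a new reading comes with each control period).
- grab_frame(name): name is "scene" or "top"; returns the picture (400x640x3 uint8, red, green, blue); there is no depth.
- camera_model(name): a dict with "fovy" (degrees; the focal length in pixels is half the picture's height over the tangent of half this angle, whatever the lens; pixels are square), "cx", "cy" (the principal point, pixels), "R" (3x3) and "t" (3): a world point X has camera coordinates R X + t. Camera axes: x right, y down, z forward; pixel columns grow to the right and rows downward; lengths in mm; the calibration is good to about 2 mm. A picture is of the moment at which its call begins. camera_model takes no time and is no camera call.
- job_done(): hands the job in; it is judged then, once.
The state is a dict: "time": time; "q": joint angles; "joint_vel": joint speeds; "joint_efforts": joint torques, N m; "tcp_pos": TCP position; "ee_rot": TCP orientation; "force": force on the tool from outside, world axes, zero at the start; "ft_torque": the same for the moment, N m; "width": opening from 0.0 (shut) to 1.0 (fully open); "grasp_force": force on a finger pad.
Only numpy, scipy, OpenCV 4.12 (cv2) and the standard library are available. Lean on these libraries where they do the work, as an engineer would, in place of code of your own. Each camera call takes 0.05 s, during which the arm holds its last target. There are 200 camera calls.

## Working session

There is one attempt and no reset: what is moved stays moved. The work goes in short steps, Python scripts to look and compute and a tool call to move; the robot and the scene stay as the last step left them, time stands still between calls to the robot, and variables do not carry over. Pictures are saved under pics/ and viewed, at most 10 in all, crops included, and the job is handed in when it is done.

Besides the shell and the picture viewer there is one more tool, called after "Request:" as name(argument=value, ...) on one line, values as JSON. move_arm: Moves the arm, as the interface text tells. Its arguments: {"type":"object","properties":{"series":{"type":"array"}},"required":["series"]}

```bash
mkdir -p pics
python3 - <<'E'
from cell import *
import cv2
for n in("scene","top"):
    cv2.imwrite(f"pics/{n}0.png",grab_frame(n)[:,:,::-1]); m=camera_model(n); print(n,m)
o=get_obs();print(o["time"],o["tcp_pos"],o["ee_rot"],o["width"])
E
```

```text
scene {'fovy': 42.038877690661586, 'cx': 311.9529123835297, 'cy': 198.61561491521576, 'R': array([[-0.81838762, -0.57411808, -0.02510271],
       [-0.27084983,  0.42387753, -0.86427322],
       [ 0.50683536, -0.70051144, -0.50239591]]), 't': array([ 412.35725061,  256.77053793, 1223.48674817])}
top {'fovy': 57.30989541075884, 'cx': 325.825620471265, 'cy': 203.5407192954935, 'R': array([[-0.02698596, -0.99910597, -0.03254266],
       [-0.98801773,  0.03160706, -0.15106935],
       [ 0.15196287,  0.02807598, -0.98798736]]), 't': array([ -71.41327234,  561.00724395, 1078.36543603])}
0.1 [ 215.28277473 -586.04985819  230.40173769] [-3.09110419e+00 -5.49434168e-01  6.59420078e-06] 0.9993372804186652
```

View pics/scene0.png

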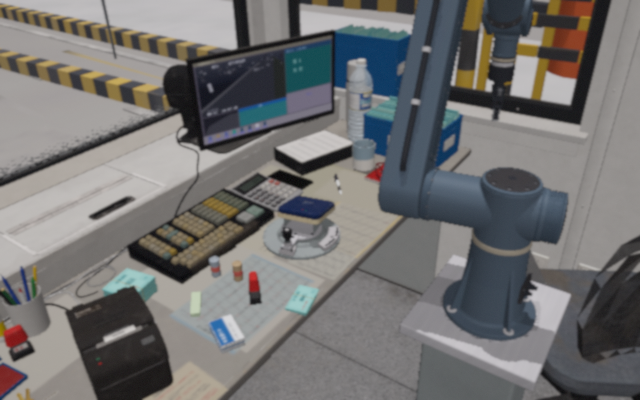

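View pics/top0.png

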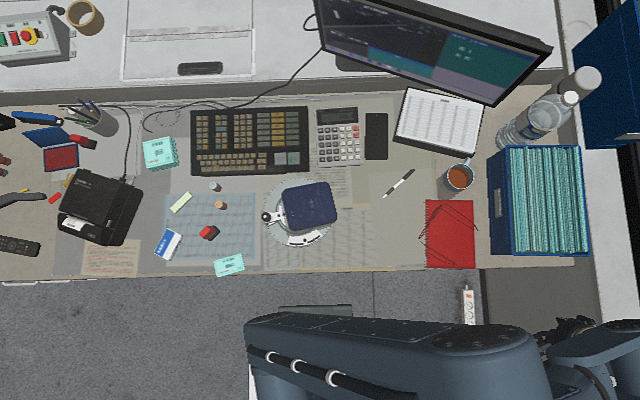

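The stand is at about (300,212) in the top view, with the knob at about (267,217) on its left. The station block is near (303,240). I'll enlarge both views.

Run:
```python
import cv2,numpy as np
a=cv2.imread("pics/top0.png")[160:260,245:355];b=cv2.imread("pics/scene0.png")[190:265,250:350]
a=cv2.resize(a,None,fx=6,fy=6,interpolation=cv2.INTER_CUBIC)
cv2.imwrite("pics/topc.png",a)
cv2.imwrite("pics/scenec.png",cv2.resize(b,None,fx=7,fy=7,interpolation=cv2.INTER_CUBIC))
```

```text
(no output)
```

View pics/topc.png

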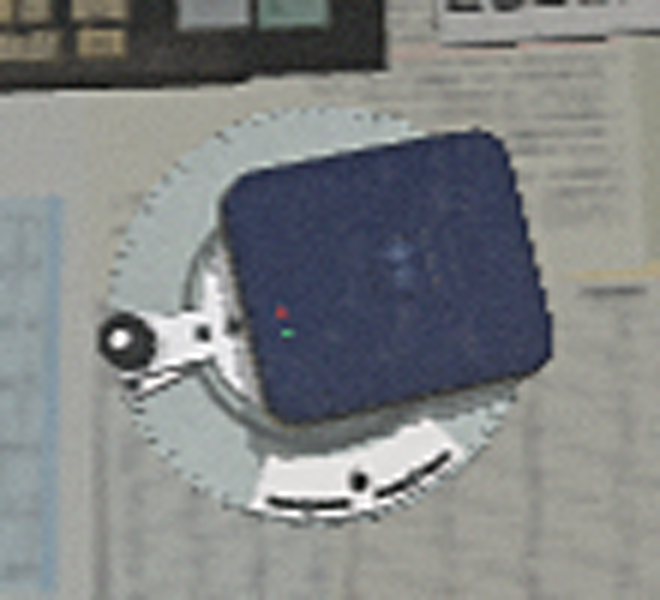

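View pics/scenec.png

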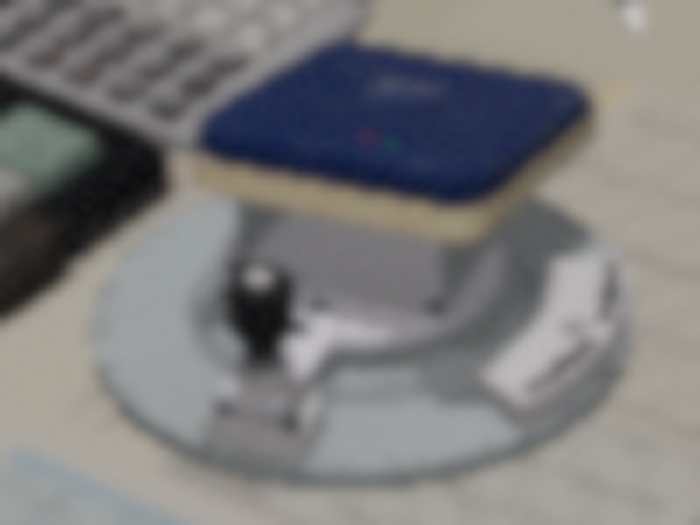

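The top crop shows the knob top at (127,340), the station hole at (360,481), and flange rim points at (108,285), (325,105), (320,524) and (510,410). In the scene crop the knob top is at about (258,280). Next I'll fit the pivot and the angles.

```bash
cat > h.py <<'E'
import numpy as np
from cell import *
def proj(n,X):
    m=camera_model(n);f=200/np.tan(np.radians(m["fovy"]/2));c=m["R"]@np.asarray(X,float)+m["t"]
    return np.array([m["cx"]+f*c[0]/c[2],m["cy"]+f*c[1]/c[2]])
def back(n,uv,z):
    m=camera_model(n);f=200/np.tan(np.radians(m["fovy"]/2))
    d=m["R"].T@np.array([(uv[0]-m["cx"])/f,(uv[1]-m["cy"])/f,1]);o=-m["R"].T@m["t"]
    return o+d*(z-o[2])/d[2]
E
python3 - <<'E'
from h import *
from scipy.optimize import least_squares
T=lambda u,v:((u+.5)/6-.5+245,(v+.5)/6-.5+160)
S=lambda u,v:((u+.5)/7-.5+250,(v+.5)/7-.5+190)
k=back("top",T(127,340),85);h=back("top",T(360,481),26);ks=back("scene",S(258,280),85)
hs=back("scene",S(572,327),26)
print("knob",k,ks,"hole",h,hs)
rim=[back("top",T(*p),14) for p in[(108,285),(325,105),(320,524),(510,410)]]
def res(p):
    c=p[:2]
    return [np.linalg.norm(r[:2]-c)-112 for r in rim]+[2*(np.linalg.norm(k[:2]-c)-92),2*(np.linalg.norm(h[:2]-c)-92)]
s=least_squares(res,[h[0]+90,h[1]]);c=s.x
a=lambda q:np.degrees(np.arctan2(q[1]-c[1],q[0]-c[0]))
print(c,np.round(s.fun,1),a(k),a(h),a(h)-a(k))
for n in["tea_mug"]:pass
for p in[(215,186),(221,205),(209,232),(458,177)]:print(p,back("top",p,60))
E
```

```text
knob [519.83117116  88.46986567  85.        ] [518.92125613  92.60422914  85.        ] hole [450.99679404 -19.40312188  26.        ] [449.65838183 -17.72442622  26.        ]
[ 5.41052989e+02 -3.25536412e-01] [ 1.9 -2.3 -1.1 -1.  -1.4  0.1] 103.44137297798473 -168.03923757519775 -271.4806105531825
(215, 186) [620.96552197 249.38394864  60.        ]
(221, 205) [561.50706698 229.8575649   60.        ]
(209, 232) [480.57284137 264.88383668  60.        ]
(458, 177) [ 623.77665295 -487.95515146   60.        ]
```

```bash
cat >> h.py <<'E'
def step(p,yaw,q,yaw2):
    "shift (cm, tool axes) and az from commanded pose p,yaw(deg) to q,yaw2"
    y=np.radians(yaw);x=np.array([np.cos(y),np.sin(y),0]);R=np.array([x,[x[1],-x[0],0],[0,0,-1]])
    return np.round(R@(np.array(q,float)-p)/10,2),np.round(-np.radians(yaw2-yaw),3)
E
python3 - <<'E'
from h import *
print(step([215.389,-586.689,231.31],20.2,[519.5,90,140],103.4))
print(step([215.389,-586.689,231.31],20.2,[400,-180,231],70))
E
```

```text
(array([ 51.91, -53.01,   9.13]), np.float64(-1.452))
(array([ 3.137e+01, -3.179e+01,  3.000e-02]), np.float64(-0.869))
```

Request:
move_arm(series=[{"tx": 31.4,"ty": -31.8,"az": -0.87,"claw": -0.4},{"tx": 31.4,"ty": -31.8,"az": -0.87,"claw": -0.4},{"tx": 31.4,"ty": -31.8,"az": -0.87,"claw": -0.4},{"tx": 31.4,"ty": -31.8,"az": -0.87,"claw": -0.4},{"tx": 31.4,"ty": -31.8,"az": -0.87,"claw": -0.4},{"tx": 31.4,"ty": -31.8,"az": -0.87,"claw": -0.4},{"tx": 31.4,"ty": -31.8,"az": -0.87,"claw": -0.4},{"tx": 31.4,"ty": -31.8,"az": -0.87,"claw": -0.4},{"tx": 31.4,"ty": -31.8,"az": -0.87,"claw": -0.4},{"tx": 31.4,"ty": -31.8,"az": -0.87,"claw": -0.4}])

```text
$.series[0]: bad value
```

Request:
move_arm(series=[{"claw": -0.4,"tx": 31.4,"ty": -31.8,"tz": 0,"ax": 0,"ay": 0,"az": -0.87},{"claw": -0.4,"tx": 31.4,"ty": -31.8,"tz": 0,"ax": 0,"ay": 0,"az": -0.87},{"claw": -0.4,"tx": 31.4,"ty": -31.8,"tz": 0,"ax": 0,"ay": 0,"az": -0.87},{"claw": -0.4,"tx": 31.4,"ty": -31.8,"tz": 0,"ax": 0,"ay": 0,"az": -0.87},{"claw": -0.4,"tx": 31.4,"ty": -31.8,"tz": 0,"ax": 0,"ay": 0,"az": -0.87},{"claw": -0.4,"tx": 31.4,"ty": -31.8,"tz": 0,"ax": 0,"ay": 0,"az": -0.87},{"claw": -0.4,"tx": 31.4,"ty": -31.8,"tz": 0,"ax": 0,"ay": 0,"az": -0.87},{"claw": -0.4,"tx": 31.4,"ty": -31.8,"tz": 0,"ax": 0,"ay": 0,"az": -0.87},{"claw": -0.4,"tx": 31.4,"ty": -31.8,"tz": 0,"ax": 0,"ay": 0,"az": -0.87},{"claw": -0.4,"tx": 31.4,"ty": -31.8,"tz": 0,"ax": 0,"ay": 0,"az": -0.87}])

```text
time: 0.93
tcp_pos: [388.2, -205.4, 231.2]
ee_rot: [-2.574, -1.801, -0.0]
force: [1.9, -0.7, -0.8]
width: 0.702
grasp_force: 0.0
```

Run:
```python
from h import *
print(step([388.2,-205.4,231.2],70,[519.5,90,150],103.4))
```

```text
(array([32.25,  2.23,  8.12]), np.float64(-0.583))
```

Request:
move_arm(series=[{"claw": -0.4,"tx": 32.25,"ty": 2.25,"tz": 0,"ax": 0,"ay": 0,"az": -0.583},{"claw": -0.4,"tx": 32.25,"ty": 2.25,"tz": 0,"ax": 0,"ay": 0,"az": -0.583},{"claw": -0.4,"tx": 32.25,"ty": 2.25,"tz": 0,"ax": 0,"ay": 0,"az": -0.583},{"claw": -0.4,"tx": 32.25,"ty": 2.25,"tz": 0,"ax": 0,"ay": 0,"az": -0.583},{"claw": -0.4,"tx": 32.25,"ty": 2.25,"tz": 0,"ax": 0,"ay": 0,"az": -0.583},{"claw": -0.4,"tx": 32.25,"ty": 2.25,"tz": 0,"ax": 0,"ay": 0,"az": -0.583},{"claw": -0.4,"tx": 32.25,"ty": 2.25,"tz": 0,"ax": 0,"ay": 0,"az": -0.583},{"claw": -0.4,"tx": 32.25,"ty": 2.25,"tz": 0,"ax": 0,"ay": 0,"az": -0.583},{"claw": -0.4,"tx": 32.25,"ty": 2.25,"tz": 8.1,"ax": 0,"ay": 0,"az": -0.583},{"claw": -0.4,"tx": 32.25,"ty": 2.25,"tz": 8.1,"ax": 0,"ay": 0,"az": -0.583}])

```text
time: 1.77
tcp_pos: [522.4, 90.1, 151.1]
ee_rot: [1.938, 2.465, 0.007]
force: [-0.5, -0.4, -0.8]
width: 0.697
grasp_force: 0.0
```

Run:
```python
from h import *
import cv2
f=grab_frame("scene");o=get_obs();print(o["time"],o["tcp_pos"],o["ee_rot"],o["force"],o["joint_vel"].round(2) if hasattr(o["joint_vel"],'round') else o["joint_vel"])
c=cv2.resize(f[150:265,230:370,::-1],None,fx=5,fy=5,interpolation=cv2.INTER_CUBIC);cv2.imwrite("pics/s2.png",c)
p=np.array(o["tcp_pos"])
print("tcp in crop",(proj("scene",p)-[230,150]+.5)*5-.5)
for z in(85,63):print("knob est crop",(proj("scene",[519.5,90,z])-[230,150]+.5)*5-.5)
```

```text
1.8167 [515.01860484  89.29715171 141.84707534] [-1.93725224 -2.45941555  0.01230184] [-2.29481    -0.80122451 -5.50406301] [-0.03 -0.05  0.04 -0.01  0.24 -0.  ]
tcp in crop [288.53887867 307.76321691]
knob est crop [286.26347358 397.24426672]
knob est crop [288.29233216 431.58194026]
```

View pics/s2.png

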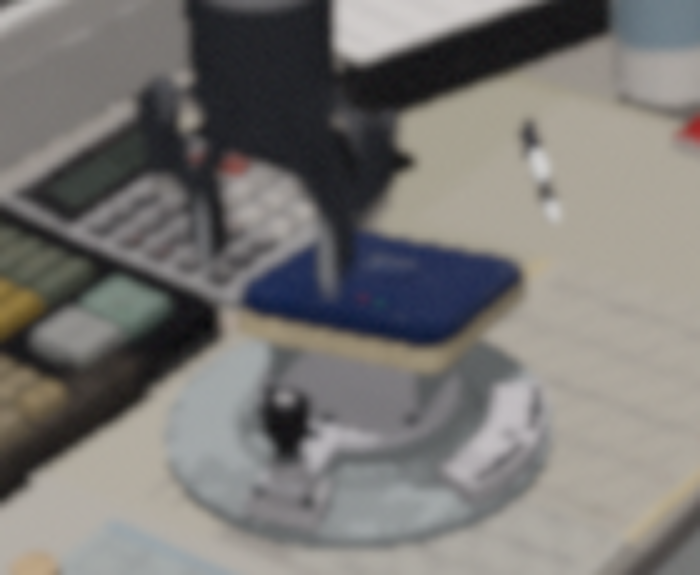

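The fingers straddle the knob from above. The knob top is at about (285,397), which matches my estimate of (286,397). I'll descend.

Request:
move_arm(series=[{"claw": -0.2,"tx": 0,"ty": 0,"tz": 0,"ax": 0,"ay": 0,"az": 0},{"claw": -0.2,"tx": 0,"ty": 0,"tz": 1,"ax": 0,"ay": 0,"az": 0},{"claw": -0.2,"tx": 0,"ty": 0,"tz": 2.5,"ax": 0,"ay": 0,"az": 0},{"claw": -0.2,"tx": 0,"ty": 0,"tz": 4,"ax": 0,"ay": 0,"az": 0},{"claw": -0.2,"tx": 0,"ty": 0,"tz": 5.5,"ax": 0,"ay": 0,"az": 0},{"claw": -0.2,"tx": 0,"ty": 0,"tz": 7,"ax": 0,"ay": 0,"az": 0},{"claw": -0.2,"tx": 0,"ty": 0,"tz": 8.2,"ax": 0,"ay": 0,"az": 0},{"claw": -0.2,"tx": 0,"ty": 0,"tz": 9,"ax": 0,"ay": 0,"az": 0},{"claw": -0.1,"tx": 0,"ty": 0,"tz": 9.2,"ax": 0,"ay": 0,"az": 0},{"claw": -0.1,"tx": 0,"ty": 0,"tz": 9.2,"ax": 0,"ay": 0,"az": 0}])

```text
time: 2.65
tcp_pos: [520.4, 87.5, 59.2]
ee_rot: [1.947, 2.464, 0.002]
force: [0.2, 0.4, -0.2]
width: 0.551
grasp_force: 0.0
```

Run:
```python
from h import *
import cv2
f=grab_frame("scene");g=grab_frame("top");o=get_obs();print(o["time"],o["tcp_pos"],o["ee_rot"],o["force"],o["width"])
c=cv2.resize(f[190:260,260:330,::-1],None,fx=8,fy=8,interpolation=cv2.INTER_CUBIC);cv2.imwrite("pics/s3.png",c)
```

```text
2.75 [520.52004999  87.65968326  59.50683492] [1.94610955e+00 2.46358991e+00 2.38670131e-03] [ 0.21852557  0.546281   -0.67909729] 0.5523655548497567
```

View pics/s3.png

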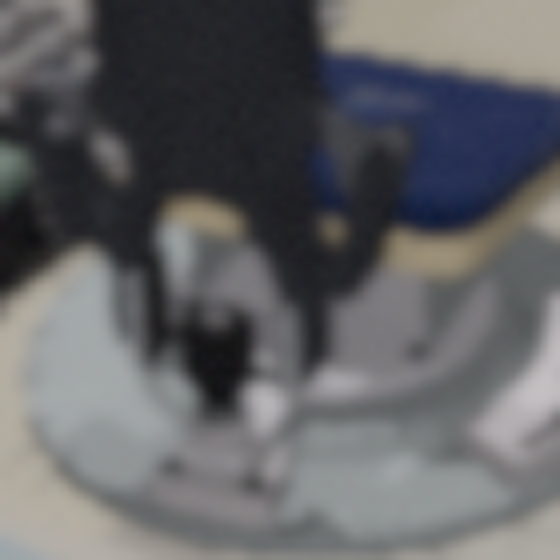

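The fingers straddle the knob: knob at u≈217, finger backs at 115 and 330, so the middle is about 222. That is centred within about 2 mm, so I'll close gently in stages.

Request:
move_arm(series=[{"claw": 0.1,"tx": 0,"ty": 0,"tz": 0.1,"ax": 0,"ay": 0,"az": 0},{"claw": 0.2,"tx": 0,"ty": 0,"tz": 0.1,"ax": 0,"ay": 0,"az": 0},{"claw": 0.25,"tx": 0,"ty": 0,"tz": 0.1,"ax": 0,"ay": 0,"az": 0},{"claw": 0.25,"tx": 0,"ty": 0,"tz": 0.1,"ax": 0,"ay": 0,"az": 0},{"claw": 0.25,"tx": 0,"ty": 0,"tz": 0.1,"ax": 0,"ay": 0,"az": 0},{"claw": 0.25,"tx": 0,"ty": 0,"tz": 0.1,"ax": 0,"ay": 0,"az": 0}])

```text
time: 3.25
tcp_pos: [519.5, 87.9, 57.4]
ee_rot: [1.947, 2.466, 0.0]
force: [-0.3, 1.2, -1.0]
width: 0.375
grasp_force: 0.0
```

Request:
move_arm(series=[{"claw": 0.29,"tx": 0,"ty": 0,"tz": 0,"ax": 0,"ay": 0,"az": 0},{"claw": 0.29,"tx": 0,"ty": 0,"tz": 0,"ax": 0,"ay": 0,"az": 0},{"claw": 0.29,"tx": 0,"ty": 0,"tz": 0,"ax": 0,"ay": 0,"az": 0}])

```text
time: 3.5
tcp_pos: [519.4, 87.9, 57.3]
ee_rot: [-1.947, -2.465, 0.0]
force: [-0.3, -0.4, -0.1]
width: 0.353
grasp_force: 0.0
```

Request:
move_arm(series=[{"claw": 0.32,"tx": 0,"ty": 0,"tz": 0,"ax": 0,"ay": 0,"az": 0},{"claw": 0.32,"tx": 0,"ty": 0,"tz": 0,"ax": 0,"ay": 0,"az": 0},{"claw": 0.32,"tx": 0,"ty": 0,"tz": 0,"ax": 0,"ay": 0,"az": 0}])

```text
time: 3.75
tcp_pos: [519.5, 87.9, 57.3]
ee_rot: [-1.947, -2.466, 0.0]
force: [-0.5, 0.6, -0.3]
width: 0.341
grasp_force: 0.0
```

Request:
move_arm(series=[{"claw": 0.35,"tx": 0,"ty": 0,"tz": 0,"ax": 0,"ay": 0,"az": 0},{"claw": 0.35,"tx": 0,"ty": 0,"tz": 0,"ax": 0,"ay": 0,"az": 0},{"claw": 0.37,"tx": 0,"ty": 0,"tz": 0,"ax": 0,"ay": 0,"az": 0},{"claw": 0.37,"tx": 0,"ty": 0,"tz": 0,"ax": 0,"ay": 0,"az": 0}])

```text
time: 4.08
tcp_pos: [519.8, 87.9, 57.4]
ee_rot: [1.947, 2.465, 0.001]
force: [0.9, 1.2, 0.9]
width: 0.319
grasp_force: 0.3
```

Request:
move_arm(series=[{"claw": 0.5,"tx": 0,"ty": 0,"tz": 0,"ax": 0,"ay": 0,"az": 0},{"claw": 0.7,"tx": 0,"ty": 0,"tz": 0,"ax": 0,"ay": 0,"az": 0},{"claw": 1,"tx": 0,"ty": 0,"tz": 0,"ax": 0,"ay": 0,"az": 0},{"claw": 1,"tx": 0,"ty": 0,"tz": 0,"ax": 0,"ay": 0,"az": 0}])

```text
time: 4.42
tcp_pos: [519.8, 87.9, 57.6]
ee_rot: [1.947, 2.465, 0.001]
force: [1.0, 0.3, 4.2]
width: 0.293
grasp_force: 58.8
```

Request:
move_arm(series=[{"claw": 1,"tx": 0,"ty": 0,"tz": -0.2,"ax": 0,"ay": 0,"az": 0},{"claw": 1,"tx": 0,"ty": 0,"tz": -0.4,"ax": 0,"ay": 0,"az": 0},{"claw": 1,"tx": 0,"ty": 0,"tz": -0.6,"ax": 0,"ay": 0,"az": 0},{"claw": 1,"tx": 0,"ty": 0,"tz": -0.8,"ax": 0,"ay": 0,"az": 0},{"claw": 1,"tx": 0,"ty": 0,"tz": -1.0,"ax": 0,"ay": 0,"az": 0},{"claw": 1,"tx": 0,"ty": 0,"tz": -1.2,"ax": 0,"ay": 0,"az": 0},{"claw": 1,"tx": 0,"ty": 0,"tz": -1.25,"ax": 0,"ay": 0,"az": 0},{"claw": 1,"tx": 0,"ty": 0,"tz": -1.25,"ax": 0,"ay": 0,"az": 0},{"claw": 1,"tx": 0,"ty": 0,"tz": -1.25,"ax": 0,"ay": 0,"az": 0}])

```text
time: 5.17
tcp_pos: [518.7, 87.8, 69.6]
ee_rot: [-1.946, -2.465, 0.002]
force: [1.3, -1.7, -8.9]
width: 0.293
grasp_force: 59.5
```

Request:
move_arm(series=[{"claw": 1,"tx": -0.006,"ty": -0.321,"tz": 0,"ax": 0,"ay": 0,"az": -0.035},{"claw": 1,"tx": -0.022,"ty": -0.642,"tz": 0,"ax": 0,"ay": 0,"az": -0.07},{"claw": 1,"tx": -0.05,"ty": -0.962,"tz": 0,"ax": 0,"ay": 0,"az": -0.105},{"claw": 1,"tx": -0.09,"ty": -1.28,"tz": 0,"ax": 0,"ay": 0,"az": -0.14},{"claw": 1,"tx": -0.14,"ty": -1.598,"tz": 0,"ax": 0,"ay": 0,"az": -0.175},{"claw": 1,"tx": -0.201,"ty": -1.913,"tz": 0,"ax": 0,"ay": 0,"az": -0.209},{"claw": 1,"tx": -0.273,"ty": -2.226,"tz": 0,"ax": 0,"ay": 0,"az": -0.244},{"claw": 1,"tx": -0.356,"ty": -2.536,"tz": 0,"ax": 0,"ay": 0,"az": -0.279},{"claw": 1,"tx": -0.45,"ty": -2.843,"tz": 0,"ax": 0,"ay": 0,"az": -0.314},{"claw": 1,"tx": -0.555,"ty": -3.147,"tz": 0,"ax": 0,"ay": 0,"az": -0.349}])

```text
time: 6.0
tcp_pos: [490.4, 75.3, 69.9]
ee_rot: [1.487, 2.767, 0.001]
force: [2.5, -0.5, -9.2]
width: 0.292
grasp_force: 59.6
```

Request:
move_arm(series=[{"claw": 1,"tx": -0.013,"ty": -0.481,"tz": 0,"ax": 0,"ay": 0,"az": -0.052},{"claw": 1,"tx": -0.05,"ty": -0.962,"tz": 0,"ax": 0,"ay": 0,"az": -0.105},{"claw": 1,"tx": -0.113,"ty": -1.439,"tz": 0,"ax": 0,"ay": 0,"az": -0.157},{"claw": 1,"tx": -0.201,"ty": -1.913,"tz": 0,"ax": 0,"ay": 0,"az": -0.209},{"claw": 1,"tx": -0.313,"ty": -2.381,"tz": 0,"ax": 0,"ay": 0,"az": -0.262},{"claw": 1,"tx": -0.45,"ty": -2.843,"tz": 0,"ax": 0,"ay": 0,"az": -0.314},{"claw": 1,"tx": -0.611,"ty": -3.297,"tz": 0,"ax": 0,"ay": 0,"az": -0.367},{"claw": 1,"tx": -0.795,"ty": -3.742,"tz": 0,"ax": 0,"ay": 0,"az": -0.419},{"claw": 1,"tx": -1.003,"ty": -4.177,"tz": 0,"ax": 0,"ay": 0,"az": -0.471},{"claw": 1,"tx": -1.233,"ty": -4.6,"tz": 0,"ax": 0,"ay": 0,"az": -0.524}])

```text
time: 6.83
tcp_pos: [459.6, 39.5, 70.1]
ee_rot: [0.718, 3.056, 0.001]
force: [2.3, -0.9, -9.5]
width: 0.299
grasp_force: 59.4
```

Request:
move_arm(series=[{"claw": 1,"tx": -0.017,"ty": -0.562,"tz": 0,"ax": 0,"ay": 0,"az": -0.061},{"claw": 1,"tx": -0.069,"ty": -1.121,"tz": 0,"ax": 0,"ay": 0,"az": -0.122},{"claw": 1,"tx": -0.154,"ty": -1.677,"tz": 0,"ax": 0,"ay": 0,"az": -0.183},{"claw": 1,"tx": -0.273,"ty": -2.226,"tz": 0,"ax": 0,"ay": 0,"az": -0.244},{"claw": 1,"tx": -0.426,"ty": -2.767,"tz": 0,"ax": 0,"ay": 0,"az": -0.305},{"claw": 1,"tx": -0.611,"ty": -3.297,"tz": 0,"ax": 0,"ay": 0,"az": -0.367},{"claw": 1,"tx": -0.828,"ty": -3.815,"tz": 0,"ax": 0,"ay": 0,"az": -0.428},{"claw": 1,"tx": -1.077,"ty": -4.319,"tz": 0,"ax": 0,"ay": 0,"az": -0.489},{"claw": 1,"tx": -1.314,"ty": -4.738,"tz": 0,"ax": 0,"ay": 0,"az": -0.541},{"claw": 1,"tx": -1.484,"ty": -5.011,"tz": 0,"ax": 0,"ay": 0,"az": -0.576}])

```text
time: 7.67
tcp_pos: [452.2, -12.4, 70.3]
ee_rot: [-0.177, 3.131, -0.001]
force: [4.7, 1.8, -9.3]
width: 0.293
grasp_force: 59.4
```

Request:
move_arm(series=[{"claw": 1,"tx": 0,"ty": 0,"tz": 0,"ax": 0,"ay": 0,"az": 0},{"claw": 1,"tx": 0,"ty": 0,"tz": 0,"ax": 0,"ay": 0,"az": 0},{"claw": 1,"tx": 0,"ty": 0,"tz": 0,"ax": 0,"ay": 0,"az": 0}])

```text
time: 7.92
tcp_pos: [452.1, -12.3, 70.3]
ee_rot: [-0.173, 3.131, -0.002]
force: [4.8, 0.2, -9.0]
width: 0.293
grasp_force: 59.5
```

Run:
```python
from h import *
import cv2
f=grab_frame("scene");o=get_obs();print(o["time"],o["tcp_pos"],o["ee_rot"],o["force"],o["width"])
c=cv2.resize(f[180:280,250:360,::-1],None,fx=6,fy=6,interpolation=cv2.INTER_CUBIC);cv2.imwrite("pics/s4.png",c)
p=np.array(o["tcp_pos"])-[541,-.3,0];print(np.degrees(np.arctan2(p[1],p[0])),np.hypot(*p[:2]))
```

```text
7.9667 [452.11430868 -12.30132439  70.31794133] [-1.73502380e-01  3.13107820e+00 -2.36180829e-03] [ 5.71727433  0.63455592 -9.44613857] 0.2947429557829058
-172.31044053632849 89.692239960235
```

View pics/s4.png

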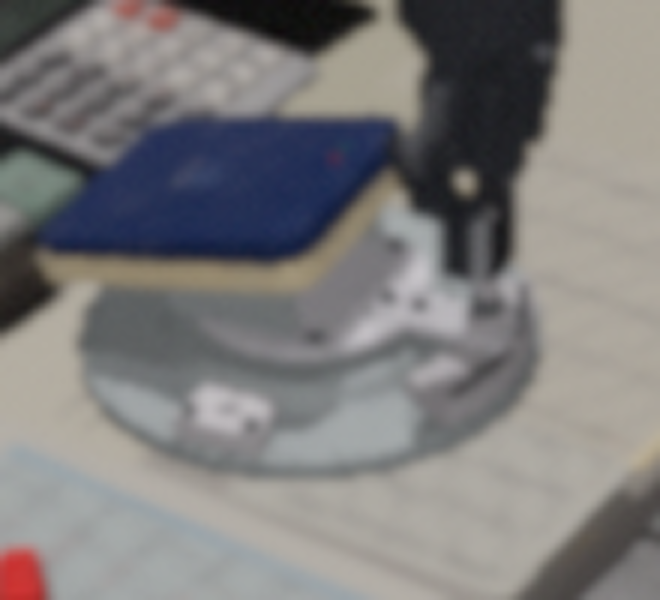

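The arm is at the station block with about 6.5 mm to go. I'll lower the pin onto the block and open to a loose cage.

Request:
move_arm(series=[{"claw": 1,"tx": 0,"ty": 0,"tz": 0.1,"ax": 0,"ay": 0,"az": 0},{"claw": 1,"tx": 0,"ty": 0,"tz": 0.2,"ax": 0,"ay": 0,"az": 0},{"claw": 0.5,"tx": 0,"ty": 0,"tz": 0.25,"ax": 0,"ay": 0,"az": 0},{"claw": 0.25,"tx": 0,"ty": 0,"tz": 0.25,"ax": 0,"ay": 0,"az": 0},{"claw": 0.25,"tx": 0,"ty": 0,"tz": 0.25,"ax": 0,"ay": 0,"az": 0},{"claw": 0.25,"tx": 0,"ty": 0,"tz": 0.25,"ax": 0,"ay": 0,"az": 0},{"claw": 0.25,"tx": 0,"ty": 0,"tz": 0.25,"ax": 0,"ay": 0,"az": 0}])

```text
time: 8.55
tcp_pos: [448.6, -11.6, 67.7]
ee_rot: [0.176, -3.136, -0.001]
force: [-0.0, -0.3, -0.8]
width: 0.377
grasp_force: 0.0
```

Request:
move_arm(series=[{"claw": 0.25,"tx": 0,"ty": -0.05,"tz": 0,"ax": 0,"ay": 0,"az": 0},{"claw": 0.25,"tx": 0,"ty": -0.1,"tz": 0,"ax": 0,"ay": 0,"az": 0},{"claw": 0.25,"tx": 0,"ty": -0.15,"tz": 0,"ax": 0,"ay": 0,"az": 0},{"claw": 0.25,"tx": 0,"ty": -0.2,"tz": 0,"ax": 0,"ay": 0,"az": 0},{"claw": 0.25,"tx": 0,"ty": -0.25,"tz": 0,"ax": 0,"ay": 0,"az": 0},{"claw": 0.25,"tx": 0,"ty": -0.3,"tz": 0,"ax": 0,"ay": 0,"az": 0},{"claw": 0.25,"tx": 0,"ty": -0.35,"tz": 0,"ax": 0,"ay": 0,"az": 0},{"claw": 0.25,"tx": 0,"ty": -0.4,"tz": 0,"ax": 0,"ay": 0,"az": 0}])

```text
time: 9.22
tcp_pos: [449.5, -15.6, 67.3]
ee_rot: [0.175, -3.136, -0.001]
force: [0.2, 2.9, 1.2]
width: 0.369
grasp_force: 1.5
```

Request:
move_arm(series=[{"claw": 0.25,"tx": 0,"ty": -0.05,"tz": 0,"ax": 0,"ay": 0,"az": 0},{"claw": 0.25,"tx": 0,"ty": -0.1,"tz": 0,"ax": 0,"ay": 0,"az": 0}])

```text
time: 9.38
tcp_pos: [449.1, -16.0, 67.3]
ee_rot: [0.175, -3.135, -0.002]
force: [0.4, 5.7, 2.3]
width: 0.373
grasp_force: 3.2
```

Request:
move_arm(series=[{"claw": 0.25,"tx": 0,"ty": -0.05,"tz": 0,"ax": 0,"ay": 0,"az": 0},{"claw": 0.25,"tx": 0,"ty": -0.1,"tz": 0,"ax": 0,"ay": 0,"az": 0}])

```text
time: 9.55
tcp_pos: [449.2, -17.2, 67.2]
ee_rot: [0.176, -3.135, -0.002]
force: [-1.4, 4.2, 1.0]
width: 0.373
grasp_force: 1.9
```

Request:
move_arm(series=[{"claw": 0.25,"tx": 0,"ty": -0.05,"tz": 0,"ax": 0,"ay": 0,"az": 0},{"claw": 0.25,"tx": 0,"ty": -0.1,"tz": 0,"ax": 0,"ay": 0,"az": 0}])

```text
time: 9.72
tcp_pos: [449.6, -18.6, 67.1]
ee_rot: [0.177, -3.135, -0.001]
force: [-0.1, 3.5, -2.4]
width: 0.372
grasp_force: 1.7
```

Request:
move_arm(series=[{"claw": 0.25,"tx": 0,"ty": -0.05,"tz": 0,"ax": 0,"ay": 0,"az": 0},{"claw": 0.25,"tx": 0,"ty": -0.1,"tz": 0,"ax": 0,"ay": 0,"az": 0}])

```text
time: 9.88
tcp_pos: [451.1, -20.6, 67.4]
ee_rot: [-0.177, 3.135, -0.002]
force: [-0.2, -0.7, -0.3]
width: 0.374
grasp_force: 0.0
```

Request:
move_arm(series=[{"claw": 0.25,"tx": 0,"ty": 0,"tz": 0,"ax": 0,"ay": 0,"az": 0},{"claw": 0.25,"tx": 0,"ty": 0,"tz": 0,"ax": 0,"ay": 0,"az": 0}])

```text
time: 10.05
tcp_pos: [451.1, -20.5, 67.5]
ee_rot: [-0.176, 3.135, -0.002]
force: [0.1, -0.1, -0.2]
width: 0.373
grasp_force: 0.0
```

Request:
move_arm(series=[{"claw": 0.25,"tx": 0,"ty": -0.05,"tz": 0,"ax": 0,"ay": 0,"az": 0},{"claw": 0.25,"tx": 0,"ty": -0.05,"tz": 0,"ax": 0,"ay": 0,"az": 0}])

```text
time: 10.22
tcp_pos: [450.8, -20.7, 67.4]
ee_rot: [-0.176, 3.136, -0.001]
force: [0.1, 0.1, -0.5]
width: 0.378
grasp_force: 0.0
```

The force vanished as expected for a drop. I'll open, back straight up and check.

Request:
move_arm(series=[{"claw": 0.1,"tx": 0,"ty": 0.1,"tz": 0,"ax": 0,"ay": 0,"az": 0},{"claw": 0,"tx": 0,"ty": 0.2,"tz": 0,"ax": 0,"ay": 0,"az": 0},{"claw": 0,"tx": 0,"ty": 0.2,"tz": -0.5,"ax": 0,"ay": 0,"az": 0},{"claw": 0,"tx": 0,"ty": 0.2,"tz": -2,"ax": 0,"ay": 0,"az": 0},{"claw": 0,"tx": 0,"ty": 0.2,"tz": -4.5,"ax": 0,"ay": 0,"az": 0},{"claw": 0,"tx": 0,"ty": 0.2,"tz": -7.5,"ax": 0,"ay": 0,"az": 0},{"claw": 0,"tx": 0,"ty": 0.2,"tz": -10.5,"ax": 0,"ay": 0,"az": 0},{"claw": 0,"tx": 0,"ty": 0.2,"tz": -12,"ax": 0,"ay": 0,"az": 0},{"claw": 0,"tx": 0,"ty": 0.2,"tz": -12,"ax": 0,"ay": 0,"az": 0}])

```text
time: 10.97
tcp_pos: [452.3, -18.8, 190.9]
ee_rot: [-0.176, 3.129, -0.004]
force: [0.5, -0.2, -0.5]
width: 0.503
grasp_force: 0.0
```

Run:
```python
from h import *
import cv2
f=grab_frame("scene");o=get_obs();print(o["time"],o["tcp_pos"],o["force"])
c=cv2.resize(f[180:270,270:350,::-1],None,fx=6.5,fy=6.5,interpolation=cv2.INTER_CUBIC);cv2.imwrite("pics/s5.png",c)
for y in(-18.1,-16):
  for z in(95,85,63,55):print(y,z,(proj("scene",[451,y,z])-[270,180]+.5)*6.5-.5)
```

```text
11.0167 [451.19431599 -18.54450995 189.18608029] [-0.93125412  0.5127264  -0.42790901]
-18.1 95 [397.85564267 230.80637893]
-18.1 85 [398.02039112 250.99006997]
-18.1 63 [398.37877174 294.89605932]
-18.1 55 [398.50772522 310.6944309 ]
-16 95 [395.10134033 233.04508681]
-16 85 [395.27600016 253.2417617 ]
-16 63 [395.65593679 297.17548292]
-16 55 [395.79264513 312.98366136]
```

View pics/s5.png

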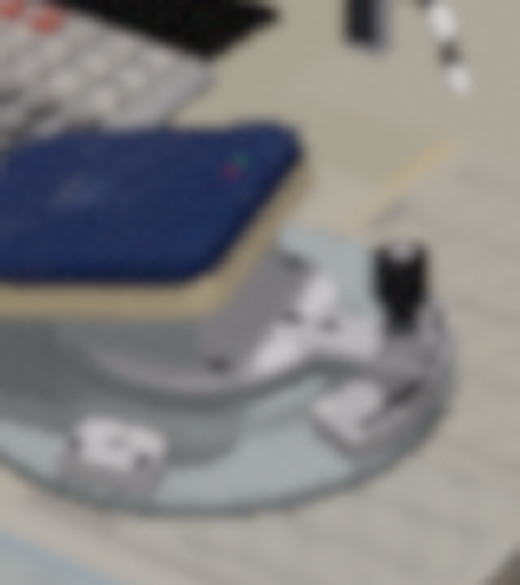

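The knob top is at (402,253). That matches the pin-down prediction of row 251, not the pin-raised row of about 231. It is over the long block, so the pin is in the hole, and the gripper is clear.

```bash
python3 -c "from cell import *;print(job_done())"
```

```text
the job is handed in; nothing more can be done
None
```

The reader has been swung about 88° anticlockwise to the station block, the last picture shows the pin down in that block's hole, and the job was handed in at about 11 s with the arm clear.

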